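Put the round tins away by size

TASK

Put the four round aluminium tins away in the unstacked organizer trays, one after another from the largest to the smallest and always lid up: the largest tin in the middle of the largest tray, the second-largest in the middle of the middle-sized tray, the third in the middle of the smallest tray, and last the smallest tin centred on the lid of the largest tin. Leave the square tin, the comb and the tweezers where they are.

Things in the scene. Friction and masses are not known exactly. Their poses are not given: they have to be found in the camera images.
- tin_1: The largest of the four closed round aluminium tins: a plain upright cylinder, 62 mm in diameter, 28 mm high, about 70 g, loose on the shelf lid up, with a flat lid. Origin: centre of its underside; z up. May stand in any of five spots shared with the other round tins and the square tin
- tin_2: The second-largest of the four closed round aluminium tins: a plain upright cylinder, 50 mm in diameter, 26 mm high, about 50 g, loose on the shelf lid up, with a flat lid. Origin: centre of its underside; z up. May stand in any of five spots shared with the other round tins and the square tin
- tin_3: The third-largest of the four closed round aluminium tins: a plain upright cylinder, 39 mm in diameter, 23 mm high, about 30 g, loose on the shelf lid up, with a flat lid. Origin: centre of its underside; z up. May stand in any of five spots shared with the other round tins and the square tin
- tin_4: The smallest of the four closed round aluminium tins: a plain upright cylinder, 28 mm in diameter, 20 mm high, about 15 g, loose on the shelf lid up, with a flat lid. Origin: centre of its underside; z up. May stand in any of five spots shared with the other round tins and the square tin
- tray_large: The largest of the three unstacked organizer trays: a square open white plastic tray, 150 by 150 mm outside, walls 20 mm high and 3 mm thick, flat floor 3 mm thick, a round stacking stub 10 mm across and 23 mm high in each corner. Fixed to the shelf, empty. Origin: centre of its underside at shelf level; x and y along its sides, z up. Any of the three tray spots
- tray_middle: The middle-sized of the three unstacked organizer trays: a square open white plastic tray, 128 by 128 mm outside, walls 20 mm high and 3 mm thick, flat floor 3 mm thick, a round stacking stub 10 mm across and 23 mm high in each corner. Fixed to the shelf, empty. Origin: centre of its underside at shelf level; x and y along its sides, z up. Any of the three tray spots
- tray_small: The smallest of the three unstacked organizer trays: a square open white plastic tray, 106 by 106 mm outside, walls 20 mm high and 3 mm thick, flat floor 3 mm thick, a round stacking stub 10 mm across and 23 mm high in each corner. Fixed to the shelf, empty. Origin: centre of its underside at shelf level; x and y along its sides, z up. Any of the three tray spots
- square_tin: Closed square aluminium tin, 50 by 50 mm, 22 mm high, standing loose among the round tins; not to be moved. Origin: centre of its underside
- comb: Green plastic comb lying flat, 150 mm long along its x, about 32 mm wide, 5 mm thick, at the right of the near tins; not to be moved. Origin: its middle, at shelf level
- tweezers: Chrome tweezers lying flat, 90 mm long along their x, 15 mm wide, 6 mm thick, loose at the left of the near tins; not to be moved. Origin: near their middle, at shelf level
Mind the look-alikes: they are no part of the job. Leave any brown look-alike of the tray_large alone.

How it is judged (in metres and radians):
On the way, in this order (a step that is already met when the one before it is completed fails the run):
1. the largest round tin stands released in the middle of the largest tray (horizontal distance between tin_1 and tray_large below 0.015 m and height (world z) of tin_1 between 0 and 0.007 m and angle between tin_1's own z axis and vertical below 0.1 rad and contact force between tin_1 and the fingers below 0.3 N and linear speed of tin_1 below 0.02 m/s), for 0.2 s.
2. then the second-largest round tin stands released in the middle of the middle-sized tray (horizontal distance between tin_2 and tray_middle below 0.015 m and height (world z) of tin_2 between 0 and 0.007 m and angle between tin_2's own z axis and vertical below 0.1 rad and contact force between tin_2 and the fingers below 0.3 N and linear speed of tin_2 below 0.02 m/s), for 0.2 s.
3. then the third-largest round tin stands released in the middle of the smallest tray (horizontal distance between tin_3 and tray_small below 0.015 m and height (world z) of tin_3 between 0 and 0.007 m and angle between tin_3's own z axis and vertical below 0.1 rad and contact force between tin_3 and the fingers below 0.3 N and linear speed of tin_3 below 0.02 m/s), for 0.2 s.
4. last, the smallest round tin stands released on the middle of the largest tin's lid (horizontal distance between tin_4 and tin_1 below 0.012 m and height (world z) of tin_4 between 0.028 and 0.035 m and angle between tin_4's own z axis and vertical below 0.1 rad and contact force between tin_4 and the fingers below 0.3 N and linear speed of tin_4 below 0.02 m/s), for 0.2 s.
At the end, for the whole second after the job is handed in: The three larger round tins stand upright on the floors of the trays of their rank, each within 15 mm of the tray's centre; the smallest stands upright on the largest tin's lid within 12 mm of its centre; all are released and at rest (all of step 1 and all of step 2 and all of step 3 and all of step 4); the robot touches nothing.
It fails at once if a round tin is tipped over or held on its side (angle between any of tin_1, tin_2, tin_3, tin_4's own z axis and vertical above 0.6 rad).
It fails at once if the square tin is moved more than 20 mm (distance of square_tin from where it was at the start of the episode above 0.02 m).
It fails at once if the comb is moved more than 20 mm (distance of comb from where it was at the start of the episode above 0.02 m).
It fails at once if the tweezers are moved more than 20 mm (distance of tweezers from where it was at the start of the episode above 0.02 m).
It also fails if it takes over 104 s, if anything falls off the work surface, if the arm or the gripper's body presses on something with over 40 N, if the wrist force passes 120 N, or if a joint passes its speed limit or range.

ROBOT

A 6-joint arm with a two-finger parallel gripper is mounted at the origin on the work surface. World frame = base frame: x ahead of the robot, y to its left, z up, the work surface at z = 0. Lengths are in mm, angles in degrees, forces in N, time in s.
With the tool pointing down it reaches from about 300 to 850 mm from the base axis. Payload 5.4 kg.
Tool frame: the origin (TCP) lies on the centre line of the jaws, within the pads' length; the fingertips stand 22 mm ahead of it and the grasp point (between the pads) lies 3 mm ahead of it; z points along the fingers, y is the direction in which the jaws open and shut (so a half turn about z gives the same grasp; the last joint's range is limited). The gripper opens to 85 mm and grips with 20 to 120 N. Pads are 22 mm wide; open, the fingers measure 114 mm over their backs; the gripper's body (76 mm by 85 mm) begins 54 mm behind the grasp point. The pads swing forward as they close: fully open they stand 13 mm farther back than shut.
Start: joints at [53.165, 9.076, 91.501, -0, 79.423, -12.038], TCP at [241.171, 521.961, 253.299] pointing down, gripper open.
Joint ranges: [-166.64, 166.64], [-54.1, 131.32], [10.49, 154.53], [-73.88, 253.88], [9.74, 151.15], [-171.62, 171.62]. Speed limits (degrees/s): [147.25, 147.25, 180, 180, 180, 180].

INTERFACE

Orientations are given as a 3x3 rotation matrix whose columns are the frame's x, y, z axes.
In Python, from cell import bot, cams, order gives the robot as it stands.
- The arm moves only by the tool arm_command, never from a script. Its argument "increments" is one flat list of numbers, 4 for each row, row after row: the shift along the tool's x, y, z as a fraction of full scale, then the turn about the tool's z as a fraction of full scale. A call has 1 to 10 rows; each row is the pose to reach, as a shift and turn from the pose commanded when the call began, along the tool's axes at that moment, turning the shorter way round; what a row does not reach only later rows make up. Full scale, the value 1, is 30 cm for a shift and pi rad for a turn. A row lasts 1/10 s, in which the tool goes at most 50 mm and 8.59 degrees, less where a joint would pass 70% of its speed; a pose out of reach is approached as far as the arm can. A call with a number of a shift or a turn outside -1 to 1 is refused whole. A call with a gripper value outside its range is refused whole. "claw" is the opening, from 0 (shut) to 1 (fully open), set as the call begins (left out, the last holds). The fingers move at their own pace and stop on an object; "grip_force" is the grip in N (left out, the last holds). Time passes only in rows, so rows that repeat a pose let the fingers close. It gives the time, the measured TCP pose, the force and the opening at its end, in the units of the state.
- bot.get_obs(): the state, without advancing time (a new reading comes with each control period).
- cams.read_camera(name): name is "side" or "top"; returns (picture, depth): 480x640x3 uint8, red, green, blue; 480x640 float32, mm along the optical axis (not along the pixel's ray), 0 where there is no reading.
- cams.get_calibration(name): a dict with "mtx" (3x3 intrinsics, pixels), "view" (4x4, takes a point from world to camera coordinates). Camera axes: x right, y down, z forward; pixel columns grow to the right and rows downward; lengths in mm; the calibration is good to about 2 mm. A picture is of the moment at which its call begins. get_calibration takes no time and is no camera call.
- order.close_job(): hands the job in, once; it reports no verdict.
The state is a dict: "time_s": time; "q": joint angles; "qvel": joint speeds; "effort": joint torques, N m; "ee_pos": TCP position; "eef_rot": TCP orientation; "contact_force": force on the tool from outside, world axes, zero at the start; "wrist_torque": the same for the moment, N m; "finger_gap": finger opening in mm.
Only numpy, scipy, OpenCV 4.12 (cv2) and the standard library are available. Lean on these libraries where they do the work, as an engineer would, in place of code of your own. Each camera call takes 0.05 s, during which the arm holds its last target.

## Working session

There is one attempt and no reset: what is moved stays moved. The work goes in short steps, Python scripts to look and compute and a tool call to move; the robot and the scene stay as the last step left them, time stands still between calls to the robot, and variables do not carry over. Pictures are saved under pics/ and viewed, and the job is handed in when it is done.

Besides the shell and the picture viewer there is one more tool, called after "Emit:" as name(argument=value, ...) on one line, values as JSON. arm_command: Moves the arm, as the interface text tells. Its arguments: {"type":"object","properties":{"increments":{"type":"array"},"claw":{"type":"number"},"grip_force":{"type":"number"}},"required":["increments"]}

```bash
mkdir -p pics; ls
python3 - <<'E'
from cell import bot,cams,order
import cv2,numpy as np
for n in("top","side"):
    p,d=cams.read_camera(n); cv2.imwrite(f"pics/{n}0.png",p[:,:,::-1]); np.savez(f"{n}0.npz",p=p,d=d)
    c=cams.get_calibration(n); print(n,c["mtx"].tolist(),np.round(c["view"],4).tolist(), (d==0).mean())
o=bot.get_obs(); print(o)
E
```

```text
pics
top [[436.1520905645885, 0.0, 322.0416858028013], [0.0, 436.1520905645885, 238.95871866330276], [0.0, 0.0, 1.0]] [[0.0093, -0.9998, 0.0186, 18.7912], [-0.9966, -0.0108, -0.0822, 557.1208], [0.0824, -0.0177, -0.9964, 902.1462], [0.0, 0.0, 0.0, 1.0]] 0.003912760416666667
side [[558.938116534036, 0.0, 317.0417949138248], [0.0, 558.938116534036, 247.0531141659148], [0.0, 0.0, 1.0]] [[0.9978, -0.0642, -0.0149, -525.9315], [-0.0583, -0.7531, -0.6554, 101.3711], [0.0309, 0.6548, -0.7552, 1271.788], [0.0, 0.0, 0.0, 1.0]] 0.004016927083333333
{'time_s': 0.1, 'q': array([ 5.31665142e+01,  9.11094821e+00,  9.15646252e+01, -1.70383808e-03,
        7.94239473e+01, -1.20366490e+01]), 'qvel': array([ 0.0154356 , -0.15362642, -0.20933867,  0.03370031,  0.02893709,
        0.00762287]), 'effort': array([-1.46443830e-05, -3.96992934e+01, -3.32336819e+01, -2.19105268e-04,
        4.20604862e-03, -1.30780055e-05]), 'ee_pos': array([240.86077312, 521.56227414, 252.39952434]), 'eef_rot': array([[-9.07802765e-01,  4.19396119e-01, -1.01789773e-03],
       [ 4.19397221e-01,  9.07801734e-01, -1.40775739e-03],
       [ 3.33641337e-04, -1.70486953e-03, -9.99998491e-01]]), 'contact_force': array([-0.11545304, -0.00754633,  0.49909478]), 'wrist_torque': array([-0.00901321,  0.02547941, -0.02430227]), 'finger_gap': 85.30259996133046}
```

View pics/top0.png

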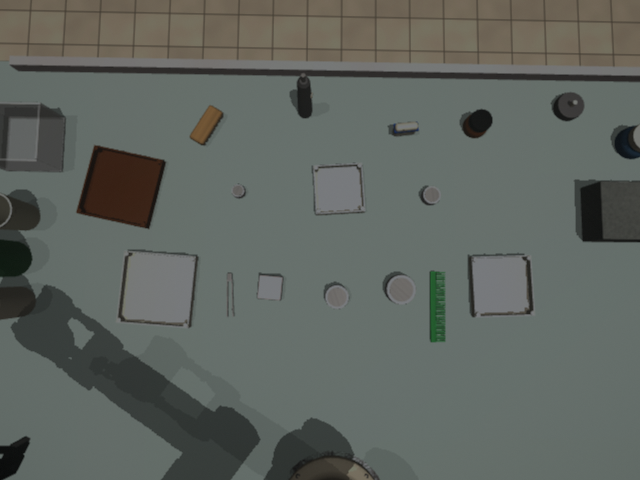

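View pics/side0.png

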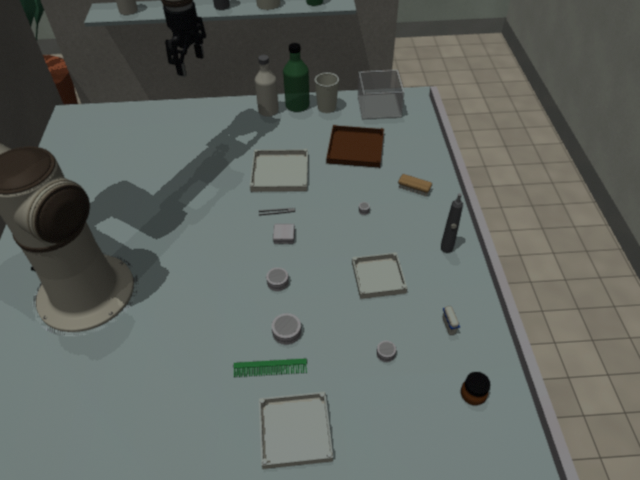

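The top view shows the large tray at (159,288), the middle tray at (501,285) and the small tray at (338,189). Tins 1–4 are at (400,289), (336,296), (430,195) and (238,190). The square tin is at (269,287), the tweezers at (230,295), the comb at (437,305), and the brown look-alike tray at (120,187). The side view agrees.

```bash
cat > h.py <<'E'
from cell import bot,cams,order
import cv2,numpy as np
def ray(n,uv,z):
    c=cams.get_calibration(n);V=np.array(c["view"]);R=V[:3,:3];t=V[:3,3]
    C=-R.T@t; d=R.T@(np.linalg.inv(c["mtx"])@np.array([uv[0],uv[1],1.]))
    return C+d*(z-C[2])/d[2]
def proj(n,P):
    c=cams.get_calibration(n);V=np.array(c["view"]);p=c["mtx"]@(V[:3,:3]@np.array(P)+V[:3,3]);return p[:2]/p[2]
def outline(img,seed,r):
    # contour of non-table blob round the seed: saturation-type mask (table is bluish)
    i=img.astype(int); m=((i[:,:,2]-i[:,:,0])<8).astype(np.uint8)
    return m
E
python3 - <<'E'
from h import *
for n,pts in (("top",[(400,289),(336,296),(430,195),(238,190),(269,287),(159,288),(501,285),(338,189),(360,330),(300,200)]),("side",[(286,326),(277,277),(386,350),(364,207),(280,170),(295,430),(378,275),(320,250)])):
    z=np.load(n+"0.npz");p=z["p"]
    for u,v in pts: print(n,u,v,p[v,u],z["d"][v,u])
    for (u,v) in pts[:2]: print(p[v,u-25:u+26:2].tolist())
E
```

```text
top 400 289 [105 102 100] 910.26917
top 336 296 [107 105 103] 910.88226
top 430 195 [102 100  97] 936.4696
top 238 190 [97 95 92] 932.0038
top 269 287 [119 121 124] 916.2811
top 159 288 [119 121 121] 926.1692
top 501 285 [119 121 124] 943.5845
top 338 189 [119 122 125] 953.78107
top 360 330 [103 112 109] 932.3301
top 300 200 [103 112 108] 951.9616
[[103, 112, 109], [102, 112, 108], [103, 112, 108], [103, 112, 108], [60, 65, 63], [38, 40, 38], [103, 105, 107], [110, 110, 112], [105, 104, 101], [105, 103, 100], [106, 104, 102], [109, 106, 104], [105, 102, 100], [106, 104, 101], [109, 107, 104], [108, 107, 103], [107, 105, 102], [107, 106, 103], [109, 106, 103], [115, 116, 116], [111, 114, 114], [103, 112, 108], [102, 112, 108], [102, 112, 108], [103, 112, 108], [103, 112, 108]]
[[103, 113, 109], [104, 113, 109], [102, 112, 107], [102, 112, 108], [103, 112, 108], [103, 112, 108], [86, 94, 90], [89, 91, 92], [114, 114, 115], [108, 106, 103], [107, 105, 103], [109, 106, 104], [107, 104, 102], [111, 109, 106], [110, 108, 105], [110, 108, 106], [110, 108, 105], [111, 108, 106], [119, 122, 1
[... 589 characters left out ...]
, 102, 101], [99, 100, 99], [102, 102, 101], [103, 104, 102], [103, 103, 102], [102, 103, 101], [103, 104, 103], [103, 104, 102], [115, 115, 114], [129, 128, 129], [72, 76, 76], [92, 102, 101], [114, 126, 123], [115, 126, 124], [115, 127, 124], [115, 127, 124]]
[[114, 126, 124], [114, 126, 124], [114, 126, 123], [113, 126, 123], [114, 127, 124], [114, 126, 124], [113, 125, 123], [117, 119, 119], [117, 115, 115], [100, 100, 100], [101, 101, 100], [102, 102, 102], [102, 103, 102], [102, 102, 101], [101, 102, 101], [102, 102, 102], [104, 104, 103], [124, 121, 122], [69, 72, 72], [95, 105, 103], [114, 126, 124], [114, 127, 124], [114, 126, 123], [114, 126, 124], [114, 126, 124], [114, 126, 124]]
```

```bash
cat >> h.py <<'E'
def blob(n,p,seed,k=5):
    i=cv2.GaussianBlur(p,(3,3),0).astype(int)
    m=((i[:,:,1]-i[:,:,0]<k)&(i[:,:,1]>75)).astype(np.uint8)
    _,L,S,_=cv2.connectedComponentsWithStats(m,connectivity=4)
    l=L[seed[1],seed[0]]
    c,_=cv2.findContours((L==l).astype(np.uint8),cv2.RETR_EXTERNAL,cv2.CHAIN_APPROX_NONE)
    c=max(c,key=cv2.contourArea); return c
def tinpos(n,p,seed,h):
    c=blob(n,p,seed); W=np.array([ray(n,q,h)[:2] for q in cv2.convexHull(c)[:,0].astype(float)],np.float32)
    (x,y),(a,b),_=cv2.fitEllipse(W) if len(W)>=5 else cv2.minAreaRect(W)
    (cx,cy),r=cv2.minEnclosingCircle(W)
    return np.round([x,y,a,b,cx,cy,2*r],1)
E
python3 - <<'E'
from h import *
T={"top":[(400,289),(336,296),(430,195),(238,190)],"side":[(286,326),(277,277),(386,350),(364,207)]}
H=[28,26,23,20]
for n in T:
    p=np.load(n+"0.npz")["p"]
    for s,h in zip(T[n],H): print(n,tinpos(n,p,s,h))
    for s in {"top":[(269,287),(159,288),(501,285),(338,189)],"side":[(284,233),(280,170),(295,430),(378,275)]}[n]:
        c=blob(n,p,s,k=8)
        for z in (3,20):
            W=np.array([ray(n,q,z)[:2] for q in c[:,0].astype(float)],np.float32)
            r=cv2.minAreaRect(W); print(n,s,z,np.round(r[0],1),np.round(r[1],1),round(r[2],1))
    for q in ([(230,295),(230,273),(230,317),(437,270),(437,341)] if n=="top" else [(262,212),(294,210),(234,370),(306,366)]): print(n,q,ray(n,q,3).round())
E
```

```text
top [ 452.6 -141.    60.    62.4  453.  -140.1   63.4]
top [436.8  -6.2  48.9  49.9 437.   -6.   50.7]
top [ 655.2 -209.4   36.7   38.4  655.3 -209.    38.8]
top [659.2 205.1  27.   29.1 658.9 204.6  29. ]
top (269, 287) 3 [453.9 135.4] [56.2 55.9] 85.6
top (269, 287) 20 [454.4 133.7] [55.2 54.9] 85.6
top (159, 288) 3 [450.4 377. ] [159.5 161.4] 86.5
top (159, 288) 20 [450.9 370.9] [156.6 158.4] 86.5
top (501, 285) 3 [ 463.1 -367.1] [137.1 136. ] 2.4
top (501, 285) 20 [ 463.5 -359.7] [134.6 133.6] 2.4
top (338, 189) 3 [669.6 -10.3] [114.7 114.4] 4.0
top (338, 189) 20 [666.2  -9.4] [112.6 112.4] 4.0
top (230, 295) [436. 219.   3.]
top (230, 273) [483. 221.   3.]
top (230, 317) [390. 218.   3.]
top (437, 270) [ 494. -225.    3.]
top (437, 341) [ 343. -224.    3.]
side [ 452.  -143.4   60.9   64.9  451.  -144.9   67. ]
side [435.9  -8.9  49.6  50.4 435.4  -9.4  51.9]
side [ 654.5 -210.8   38.2   38.9  654.3 -210.9   40. ]
side [657.8 201.9  26.   31.  657.7 203.1  30.3]
side (284, 233) 3 [453.8 146. ] [63.4 56.3] 87.8
side (284, 233) 20 [454.4 130.3] [62.4 55.4] 87.8
side (280, 170) 3 [448.6 380. ] [176.5 156. ] 86.9
side (280, 170) 20 [449.3 360.4] [173.5 153.4] 86.9
side (295, 430) 3 [ 463.3 -356.8] [133.  137.8] 2.0Traceback (most recent call last):
  File "<stdin>", line 10, in <module>
  File "h.py", line 4, in ray
    c=cams.get_calibration(n);V=np.array(c["view"]);R=V[:3,:3];t=V[:3,3]
ValueError: time passes only in moves, steps and waits
```

```bash
sed -i '2a import functools\nclass _C:\n    pass\n@functools.lru_cache(None)\ndef cal(n): return cams.get_calibration(n)' h.py; sed -i 's/c=cams.get_calibration(n)/c=cal(n)/' h.py
python3 - <<'E'
import numpy as np,cv2
for n,L in(("top",[(159,288),(501,285),(338,189)]),("side",[(280,170),(295,430),(378,275)])):
    p=np.load(n+"0.npz")["p"];o=[]
    for u,v in L:
        c=p[v-45:v+45,u-45:u+45,::-1]; o.append(cv2.resize(cv2.convertScaleAbs(c,alpha=1.5),(0,0),fx=2.9,fy=2.9,interpolation=cv2.INTER_CUBIC))
    cv2.imwrite(f"pics/z{n}.png",np.hstack(o))
E
```

```text
(no output)
```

View pics/ztop.png

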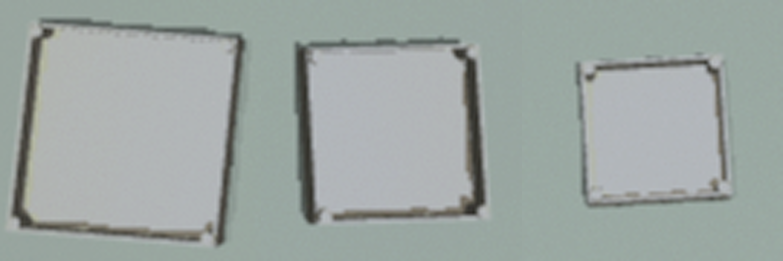

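View pics/zside.png

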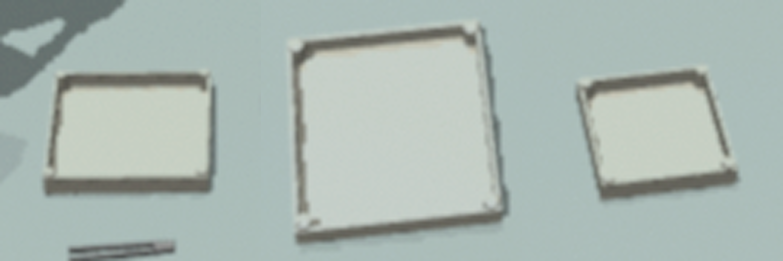

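Run:
```python
from h import *
T={"top":[((159,288),[(37,30),(238,40),(208,238),(18,222)]),((501,285),[(305,50),(473,50),(485,210),(316,214)]),((338,189),[(586,66),(713,61),(726,193),(590,195)])],
"side":[((280,170),[(60,77),(205,75),(208,177),(48,176)]),((295,430),[(297,45),(472,30),(493,210),(303,222)]),((378,275),[(586,88),(703,75),(730,172),(600,178)])]}
for n in T:
  for k,((u,v),L) in enumerate(T[n]):
    W=np.array([ray(n,(u-45+(x-261*k)/2.9,v-45+y/2.9),23) for x,y in L])[:,:2]
    print(n,k,W.mean(0).round(1),np.linalg.norm(W-np.roll(W,1,0),axis=1).round(), W.round().tolist())
for n in T:
    p=np.load(n+"0.npz")["p"]
    for q in ([(230,295),(230,273),(230,317),(437,270),(437,341)] if n=="top" else [(262,212),(294,210),(234,370),(306,366)]): print(n,q,ray(n,q,3).round())
    c=blob(n,p,(269,287) if n=="top" else (284,233),8)
    print(np.round(cv2.minAreaRect(np.array([ray(n,q,22)[:2] for q in c[:,0].astype(float)],np.float32))[0]))
```

```text
top 0 [449.5 367.2] [137. 145. 143. 136.] [[522.0, 434.0], [516.0, 289.0], [375.0, 306.0], [385.0, 441.0]]
top 1 [ 463.1 -358. ] [119. 124. 116. 124.] [[521.0, -293.0], [523.0, -417.0], [406.0, -423.0], [402.0, -299.0]]
top 2 [666.1  -9.7] [ 96.  94.  99. 100.] [[712.0, 41.0], [717.0, -53.0], [619.0, -63.0], [616.0, 37.0]]
side 0 [450.5 362.5] [139. 139. 143. 144.] [[385.0, 437.0], [523.0, 429.0], [519.0, 286.0], [375.0, 299.0]]
side 1 [ 463.1 -363.3] [116. 116. 119. 116.] [[403.0, -306.0], [519.0, -303.0], [523.0, -423.0], [407.0, -422.0]]
side 2 [666.1 -17.3] [89. 95. 97. 99.] [[617.0, 26.0], [712.0, 32.0], [717.0, -65.0], [618.0, -63.0]]
top (230, 295) [436. 219.   3.]
top (230, 273) [483. 221.   3.]
top (230, 317) [390. 218.   3.]
top (437, 270) [ 494. -225.    3.]
top (437, 341) [ 343. -224.    3.]
[454. 133.]
side (262, 212) [401. 220.   3.]
side (294, 210) [482. 220.   3.]
side (234, 370) [ 344. -225.    3.]
side (306, 366) [ 490. -227.    3.]
[454. 128.]
```

The two views agree to within about 5 mm and the stub spacings match the tray sizes. I'm using these tray centres: large (450,366), middle (463,-360), small (666,-12). The tin centres are t1 (452.5,-142), t2 (436.5,-7.5), t3 (655,-210) and t4 (658.5,204). I'll turn the jaws along world x first, so the tool axes line up with world (y, x, -z).

Emit:
arm_command(increments=[-0.785, -0.857, 0, 0.3622, -0.785, -0.857, 0, 0.3622, -0.785, -0.857, 0, 0.3622, -0.785, -0.857, 0, 0.3622, -0.785, -0.857, 0, 0.3622, -0.785, -0.857, 0, 0.3622, -0.785, -0.857, 0, 0.3622, -0.785, -0.857, 0, 0.3622, -0.785, -0.857, 0, 0.3622, -0.785, -0.857, 0, 0.3622], claw=1, grip_force=25)

```text
time_s: 1.1
ee_pos: [346.8, 190.1, 253.1]
eef_rot: [[-0.003, 1.0, -0.001], [1.0, 0.003, 0.0], [0.0, -0.001, -1.0]]
contact_force: [-0.3, 0.2, 0.3]
finger_gap: 85.2
```

Emit:
arm_command(increments=[-1, 0.355, 0.4, 0, -1, 0.355, 0.4, 0, -1, 0.355, 0.4, 0, -1, 0.355, 0.4, 0, -1, 0.355, 0.4, 0, -1, 0.355, 0.4, 0, -1, 0.355, 0.4, 0, -1, 0.355, 0.4, 0, -1, 0.355, 0.4, 0])

```text
time_s: 2.0
ee_pos: [453.7, -109.2, 132.6]
eef_rot: [[-0.002, 1.0, -0.002], [1.0, 0.002, 0.001], [0.001, -0.002, -1.0]]
contact_force: [-0.9, -0.3, 0.5]
finger_gap: 85.5
```

Emit:
arm_command(increments=[-0.109, -0.004, 0, 0, -0.109, -0.004, 0.1, 0, -0.109, -0.004, 0.18, 0, -0.109, -0.004, 0.18, 0, -0.109, -0.004, 0.18, 0])

```text
time_s: 2.5
ee_pos: [452.7, -141.5, 79.9]
eef_rot: [[-0.003, 1.0, -0.0], [1.0, 0.003, 0.0], [0.0, -0.0, -1.0]]
contact_force: [-0.2, -0.5, -0.2]
finger_gap: 85.4
```

Run:
```python
from h import *
for n in("top","side"):
    p,d=cams.read_camera(n); u,v=proj(n,(452,-142,28)).astype(int)
    c=p[max(v-75,0):v+75,u-90:u+90,::-1]; cv2.imwrite(f"pics/g1{n}.png",cv2.resize(cv2.convertScaleAbs(c,alpha=1.6),(0,0),fx=4,fy=4))
```

```text
(no output)
```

View pics/g1side.png

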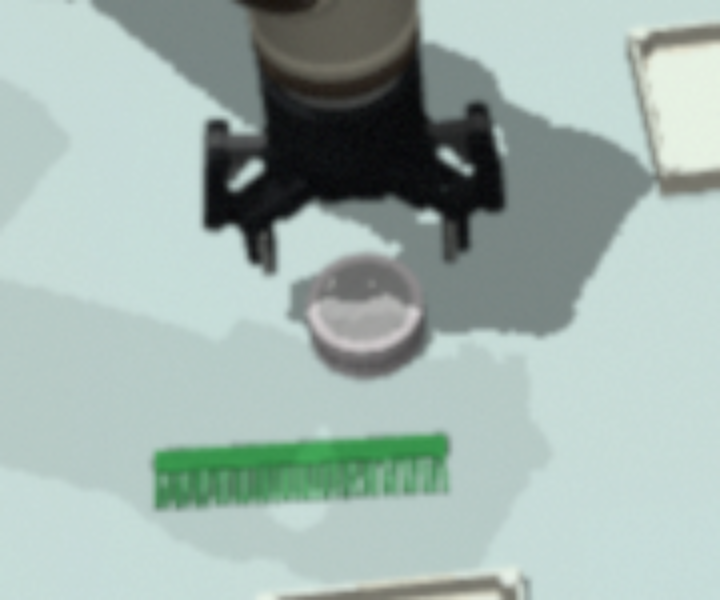

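View pics/g1top.png

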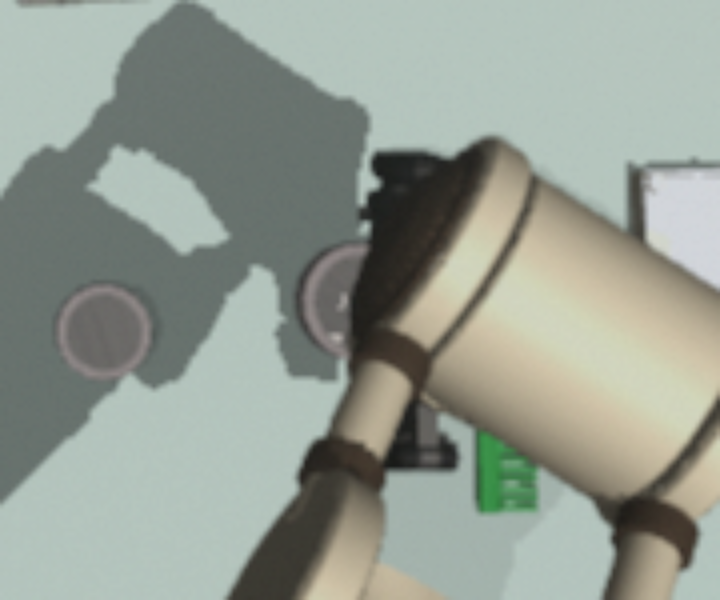

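The side picture shows the fingertips at crop (267,270) and (450,258), on either side of tin 1's lid at (365,305). They are centred, so I'm going down.

Emit:
arm_command(increments=[0, 0, 0.06, 0, 0, 0, 0.12, 0, 0, 0, 0.177, 0, 0, 0, 0.177, 0, 0, 0, 0.177, 0])

```text
time_s: 3.1
ee_pos: [453.3, -143.1, 27.4]
eef_rot: [[-0.001, 1.0, 0.001], [1.0, 0.001, -0.001], [-0.001, 0.001, -1.0]]
contact_force: [-0.2, 0.6, 0.4]
finger_gap: 85.6
```

Emit:
arm_command(increments=[0, 0, 0, 0, 0, 0, 0, 0, 0, 0, 0, 0, 0, 0, 0, 0, 0, 0, 0, 0, 0, 0, 0, 0, 0, 0, 0, 0, 0, 0, 0, 0], claw=0.55, grip_force=25)

```text
time_s: 3.9
ee_pos: [453.5, -143.4, 27.7]
eef_rot: [[-0.0, 1.0, 0.002], [1.0, 0.0, -0.001], [-0.001, 0.002, -1.0]]
contact_force: [-1.3, 1.0, 7.0]
finger_gap: 60.8
```

Emit:
arm_command(increments=[0, 0, -0.02, 0, 0, 0, -0.08, 0, 0, 0, -0.16, 0, 0, 0, -0.24, 0, 0, 0, -0.3, 0, 0, 0, -0.3, 0, 0, 0, -0.3, 0])

```text
time_s: 4.6
ee_pos: [452.4, -142.9, 116.2]
eef_rot: [[-0.0, 1.0, 0.0], [1.0, 0.0, -0.0], [-0.0, 0.0, -1.0]]
contact_force: [0.5, 0.4, -0.9]
finger_gap: 60.9
```

Run:
```python
from h import *
for n in("side",):
    p,d=cams.read_camera(n); u,v=proj(n,(452,-142,100)).astype(int)
    c=p[max(v-75,0):v+75,u-90:u+90,::-1]; cv2.imwrite(f"pics/g2{n}.png",cv2.resize(cv2.convertScaleAbs(c,alpha=1.6),(0,0),fx=4,fy=4))
print(bot.get_obs()["contact_force"])
```

```text
[ 0.37357113  0.3648915  -0.1532055 ]
```

View pics/g2side.png

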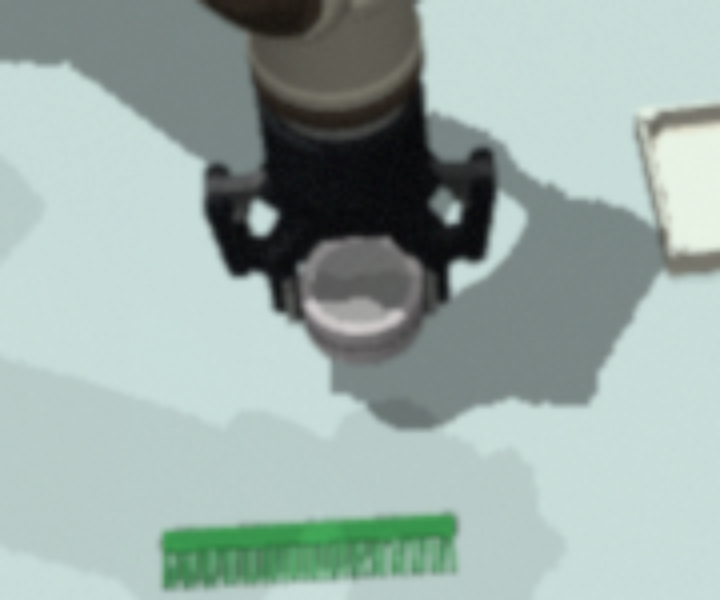

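Tin 1 is held upright at crop (360,290). I'm carrying it to the large tray.

Emit:
arm_command(increments=[0.1, 0, 0, 0, 0.2, 0, 0, 0, 0.3, 0, 0, 0, 0.4, 0, 0, 0, 0.5, 0, 0, 0, 0.6, 0, 0, 0, 0.7, 0, 0, 0, 0.8, 0, 0, 0, 0.9, 0, 0, 0, 1, 0, 0, 0])

```text
time_s: 5.65
ee_pos: [451.1, 158.2, 114.6]
eef_rot: [[-0.0, 1.0, -0.003], [1.0, 0.0, -0.0], [-0.0, -0.003, -1.0]]
contact_force: [0.4, -0.9, -0.6]
finger_gap: 61.3
```

Emit:
arm_command(increments=[0.1, -0.008, 0, 0, 0.2, -0.008, 0, 0, 0.3, -0.008, 0, 0, 0.4, -0.008, 0, 0, 0.5, -0.008, 0, 0, 0.6, -0.008, 0, 0, 0.66, -0.008, 0, 0, 0.695, -0.008, 0, 0, 0.695, -0.008, 0, 0, 0.695, -0.008, 0, 0])

```text
time_s: 6.65
ee_pos: [449.6, 364.8, 115.3]
eef_rot: [[0.0, 1.0, -0.001], [1.0, -0.0, -0.001], [-0.001, -0.001, -1.0]]
contact_force: [0.9, -0.1, -0.3]
finger_gap: 60.9
```

Emit:
arm_command(increments=[0, 0, 0.05, 0, 0, 0, 0.12, 0, 0, 0, 0.19, 0, 0, 0, 0.24, 0, 0, 0, 0.265, 0, 0, 0, 0.279, 0, 0, 0, 0.279, 0, 0, 0, 0.279, 0])

```text
time_s: 7.45
ee_pos: [450.7, 365.9, 33.3]
eef_rot: [[-0.0, 1.0, 0.001], [1.0, 0.0, 0.001], [0.001, 0.001, -1.0]]
contact_force: [-0.7, -0.1, -0.1]
finger_gap: 61.1
```

Run:
```python
from h import *
for n in("side",):
    p,d=cams.read_camera(n); u,v=proj(n,(450,366,10)).astype(int)
    c=p[max(v-75,0):v+75,u-90:u+90,::-1]; cv2.imwrite(f"pics/g3{n}.png",cv2.resize(cv2.convertScaleAbs(c,alpha=1.6),(0,0),fx=4,fy=4))
print(bot.get_obs()["contact_force"])
```

```text
[ 0.38013647 -0.04744738 -1.50184498]
```

View pics/g3side.png

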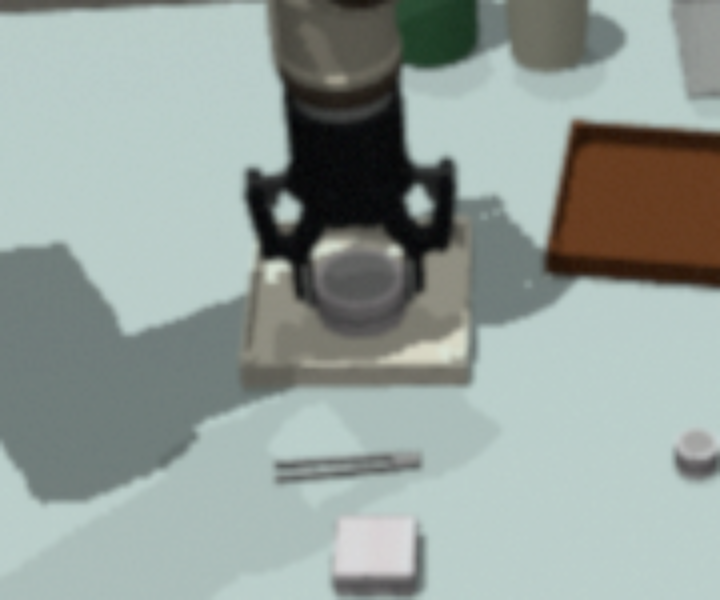

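The tin sits near the tray's middle at crop (360,285), about 2 mm above the floor.

Emit:
arm_command(increments=[0, 0, 0.005, 0, 0, 0, 0.009, 0, 0, 0, 0.009, 0])

```text
time_s: 7.8
ee_pos: [450.5, 366.0, 30.8]
eef_rot: [[-0.0, 1.0, 0.001], [1.0, 0.0, 0.0], [0.0, 0.001, -1.0]]
contact_force: [-2.3, 0.1, 5.4]
finger_gap: 61.4
```

Emit:
arm_command(increments=[0, 0, 0, 0, 0, 0, 0, 0, 0, 0, 0, 0, 0, 0, 0, 0, 0, 0, 0, 0], claw=1)

```text
time_s: 8.3
ee_pos: [449.9, 365.5, 29.7]
eef_rot: [[-0.0, 1.0, -0.0], [1.0, 0.0, -0.0], [-0.0, -0.0, -1.0]]
contact_force: [-0.6, 0.3, 0.2]
finger_gap: 85.5
```

Emit:
arm_command(increments=[0, 0, -0.05, 0, 0, 0, -0.15, 0, 0, 0, -0.25, 0, 0, 0, -0.3, 0, 0, 0, -0.3, 0, 0, 0, -0.3, 0])

```text
time_s: 8.9
ee_pos: [449.6, 365.4, 119.3]
eef_rot: [[-0.0, 1.0, -0.001], [1.0, 0.0, -0.0], [-0.0, -0.001, -1.0]]
contact_force: [-0.8, -0.4, -0.2]
finger_gap: 85.7
```

Emit:
arm_command(increments=[-0.12, 0, 0, 0, -0.24, 0, 0, 0, -0.36, 0, 0, 0, -0.48, 0, 0, 0, -0.6, 0, 0, 0, -0.72, 0, 0, 0, -0.84, 0, 0, 0, -0.96, 0, 0, 0, -1, 0, 0, 0, -1, 0, 0, 0])

```text
time_s: 9.9
ee_pos: [449.2, 64.7, 118.5]
eef_rot: [[0.003, 1.0, -0.003], [1.0, -0.003, 0.001], [0.001, -0.003, -1.0]]
contact_force: [-0.3, 0.3, 0.8]
finger_gap: 85.5
```

Run:
```python
from h import *
for n in("top","side"):
    p,d=cams.read_camera(n); u,v=proj(n,(450,366,10)).astype(int)
    c=p[max(v-75,0):v+75,max(u-90,0):u+90,::-1]; cv2.imwrite(f"pics/g4{n}.png",cv2.resize(cv2.convertScaleAbs(c,alpha=1.6),(0,0),fx=4,fy=4)); print(n,u,v)
```

```text
top 160 288
side 280 170
```

View pics/g4side.png

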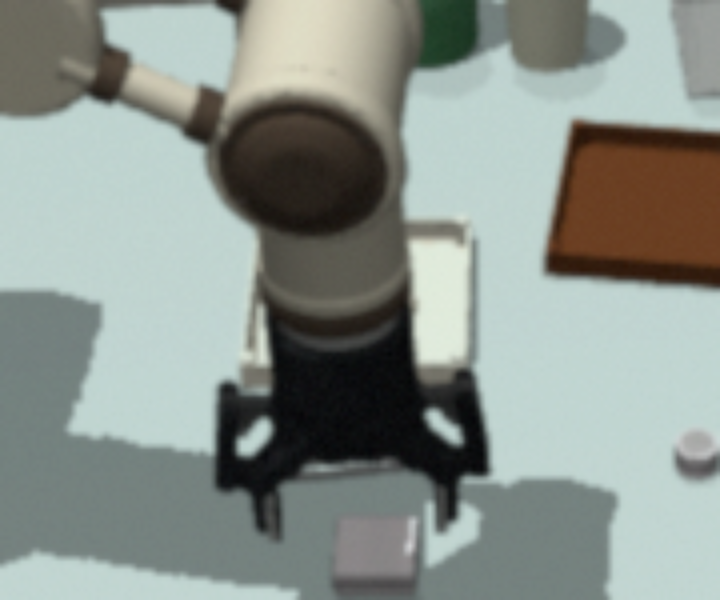

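View pics/g4top.png

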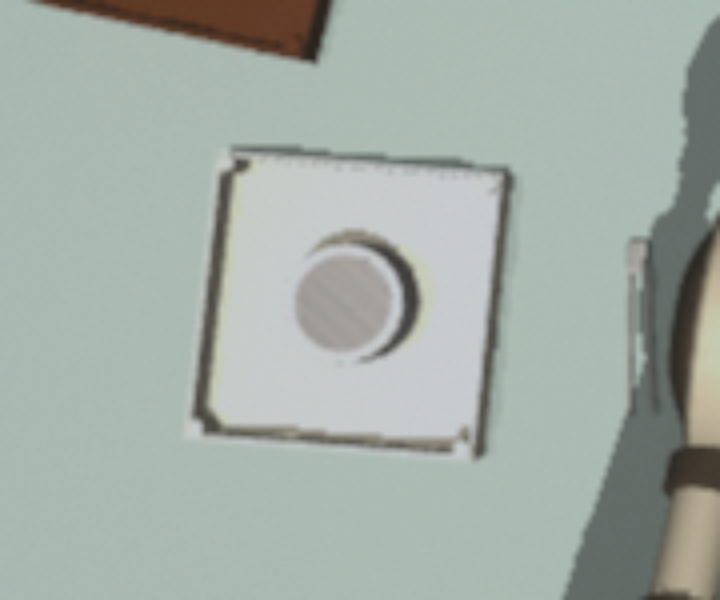

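Tin 1's lid is at crop (345,303) and the mean of the tray stubs is (348,303), so it is centred. Next is tin 2.

Emit:
arm_command(increments=[-0.12, -0.042, 0, 0, -0.241, -0.042, 0, 0, -0.241, -0.042, 0.1, 0, -0.241, -0.042, 0.17, 0, -0.241, -0.042, 0.23, 0, -0.241, -0.042, 0.28, 0, -0.241, -0.042, 0.301, 0, -0.241, -0.042, 0.301, 0, -0.241, -0.042, 0.301, 0])

```text
time_s: 10.9
ee_pos: [437.9, -6.2, 29.9]
eef_rot: [[-0.001, 1.0, 0.001], [1.0, 0.001, -0.0], [-0.0, 0.001, -1.0]]
contact_force: [-0.0, 0.1, -0.2]
finger_gap: 85.5
```

Emit:
arm_command(increments=[0, 0, 0, 0, 0, 0, 0, 0, 0, 0, 0, 0, 0, 0, 0, 0, 0, 0, 0, 0, 0, 0, 0, 0, 0, 0, 0, 0, 0, 0, 0, 0], claw=0.4)

```text
time_s: 11.7
ee_pos: [438.0, -6.8, 30.3]
eef_rot: [[-0.0, 1.0, 0.001], [1.0, 0.0, -0.0], [-0.0, 0.001, -1.0]]
contact_force: [-1.4, 1.4, 6.5]
finger_gap: 49.3
```

Emit:
arm_command(increments=[0, 0, -0.02, 0, 0, 0, -0.08, 0, 0, 0, -0.16, 0, 0, 0, -0.24, 0, 0, 0, -0.3, 0, 0, 0, -0.3, 0, 0, 0, -0.3, 0])

```text
time_s: 12.4
ee_pos: [437.3, -6.7, 119.3]
eef_rot: [[0.0, 1.0, 0.0], [1.0, -0.0, -0.0], [-0.0, 0.0, -1.0]]
contact_force: [-0.4, 0.6, -1.2]
finger_gap: 49.1
```

Run:
```python
from h import *
for n in("side",):
    p,d=cams.read_camera(n); u,v=proj(n,(437,-8,100)).astype(int)
    c=p[max(v-75,0):v+75,u-90:u+90,::-1]; cv2.imwrite(f"pics/g5{n}.png",cv2.resize(cv2.convertScaleAbs(c,alpha=1.6),(0,0),fx=4,fy=4))
```

```text
(no output)
```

View pics/g5side.png

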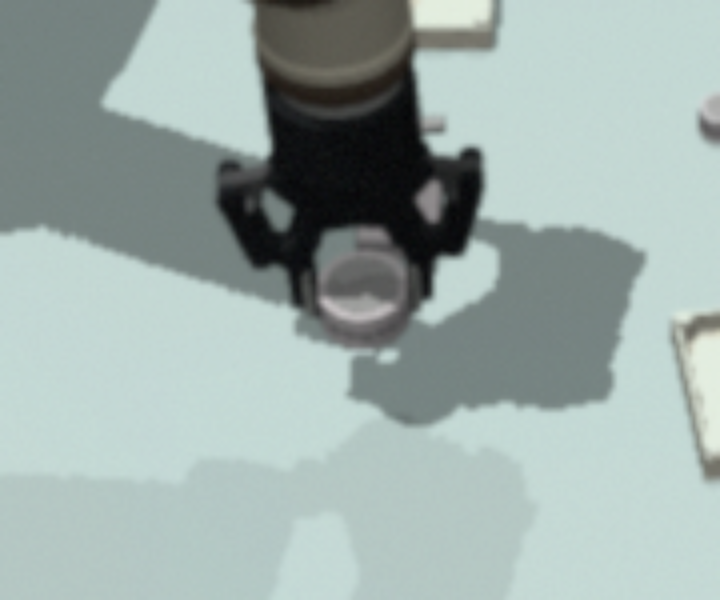

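Tin 2 is held at crop (362,290). I'm taking it to the middle tray.

Emit:
arm_command(increments=[-0.1, 0.04, 0, 0, -0.2, 0.087, 0, 0, -0.3, 0.087, 0, 0, -0.4, 0.087, 0, 0, -0.5, 0.087, 0, 0, -0.6, 0.087, 0, 0, -0.7, 0.087, 0, 0, -0.8, 0.087, 0, 0, -0.9, 0.087, 0, 0, -1, 0.087, 0, 0])

```text
time_s: 13.45
ee_pos: [462.6, -307.1, 117.4]
eef_rot: [[0.0, 1.0, -0.002], [1.0, -0.0, 0.002], [0.002, -0.002, -1.0]]
contact_force: [1.4, 0.0, -0.6]
finger_gap: 48.9
```

Emit:
arm_command(increments=[-0.08, 0, 0, 0, -0.14, 0, 0, 0, -0.178, 0, 0, 0, -0.178, 0, 0, 0, -0.178, 0, 0, 0])

```text
time_s: 13.95
ee_pos: [463.3, -359.1, 118.5]
eef_rot: [[-0.0, 1.0, -0.001], [1.0, 0.0, 0.002], [0.002, -0.001, -1.0]]
contact_force: [0.1, -0.3, -0.6]
finger_gap: 48.6
```

Emit:
arm_command(increments=[0, 0, 0.05, 0, 0, 0, 0.12, 0, 0, 0, 0.19, 0, 0, 0, 0.24, 0, 0, 0, 0.27, 0, 0, 0, 0.283, 0, 0, 0, 0.287, 0, 0, 0, 0.287, 0, 0, 0, 0.287, 0])

```text
time_s: 14.85
ee_pos: [464.0, -360.6, 34.1]
eef_rot: [[-0.0, 1.0, 0.001], [1.0, 0.0, -0.001], [-0.001, 0.001, -1.0]]
contact_force: [-1.1, -0.6, -0.9]
finger_gap: 48.7
```

Run:
```python
from h import *
for n in("side",):
    p,d=cams.read_camera(n); u,v=proj(n,(463,-360,20)).astype(int)
    c=p[max(v-85,0):v+65,u-90:u+90,::-1]; cv2.imwrite(f"pics/g6{n}.png",cv2.resize(cv2.convertScaleAbs(c,alpha=1.6),(0,0),fx=4,fy=4))
print(bot.get_obs()["contact_force"])
```

```text
[-0.31801015  0.2823958  -0.71557137]
```

View pics/g6side.png

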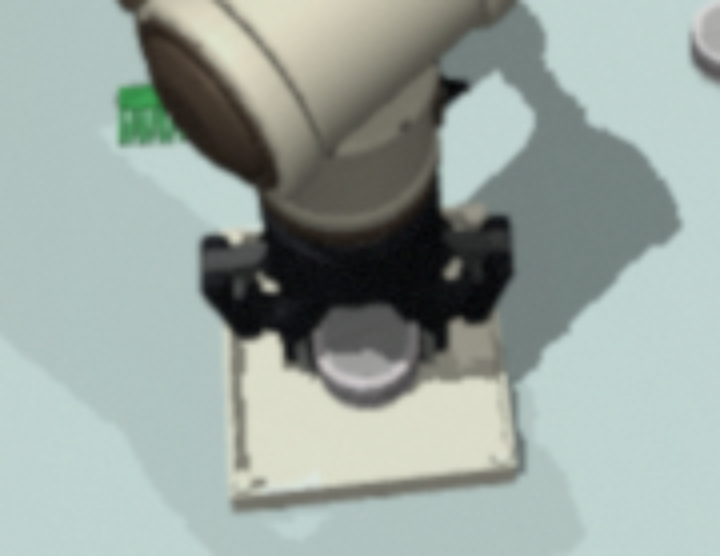

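Tin 2 is centred in the middle tray at crop (365,350). I'll touch down and open only part way so the fingers stay clear of the walls.

Emit:
arm_command(increments=[0, 0, 0.005, 0, 0, 0, 0.006, 0, 0, 0, 0.006, 0])

```text
time_s: 15.2
ee_pos: [464.1, -360.7, 33.3]
eef_rot: [[-0.0, 1.0, 0.001], [1.0, 0.0, -0.001], [-0.001, 0.001, -1.0]]
contact_force: [-2.7, 3.0, 8.0]
finger_gap: 49.0
```

Emit:
arm_command(increments=[0, 0, 0, 0, 0, 0, 0, 0, 0, 0, 0, 0, 0, 0, 0, 0, 0, 0, 0, 0], claw=0.75)

```text
time_s: 15.7
ee_pos: [463.5, -360.0, 31.4]
eef_rot: [[-0.0, 1.0, -0.0], [1.0, 0.0, 0.0], [0.0, -0.0, -1.0]]
contact_force: [-0.1, -0.4, -0.2]
finger_gap: 64.0
```

Emit:
arm_command(increments=[0, 0, -0.05, 0, 0, 0, -0.15, 0, 0, 0, -0.25, 0, 0, 0, -0.3, 0, 0, 0, -0.3, 0, 0, 0, -0.3, 0])

```text
time_s: 16.3
ee_pos: [463.3, -359.8, 121.1]
eef_rot: [[-0.0, 1.0, -0.0], [1.0, 0.0, 0.001], [0.001, -0.0, -1.0]]
contact_force: [-0.7, 0.4, -0.4]
finger_gap: 63.9
```

Emit:
arm_command(increments=[0.1, 0.12, 0, 0, 0.2, 0.24, 0, 0, 0.3, 0.36, 0, 0, 0.4, 0.48, 0, 0, 0.5, 0.6, 0, 0, 0.5, 0.64, 0, 0, 0.5, 0.64, 0, 0, 0.5, 0.64, 0, 0])

```text
time_s: 17.1
ee_pos: [654.2, -209.9, 119.5]
eef_rot: [[-0.0, 1.0, -0.003], [1.0, 0.0, 0.001], [0.001, -0.003, -1.0]]
contact_force: [-0.4, 0.2, -0.3]
finger_gap: 64.0
```

Run:
```python
from h import *
for n in("top","side"):
    p,d=cams.read_camera(n); u,v=proj(n,(463,-360,10)).astype(int)
    c=p[max(v-65,0):v+65,max(u-90,0):u+90,::-1]; cv2.imwrite(f"pics/g7{n}.png",cv2.resize(cv2.convertScaleAbs(c,alpha=1.6),(0,0),fx=4,fy=4)); print(n,u,v)
```

```text
top 500 284
side 295 428
```

View pics/g7side.png

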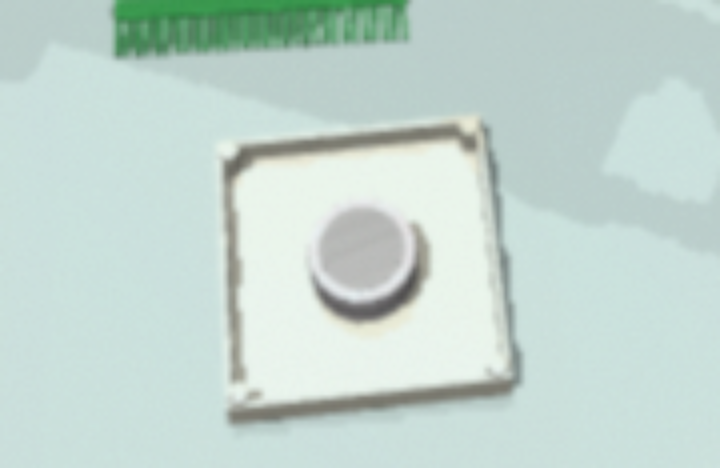

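View pics/g7top.png

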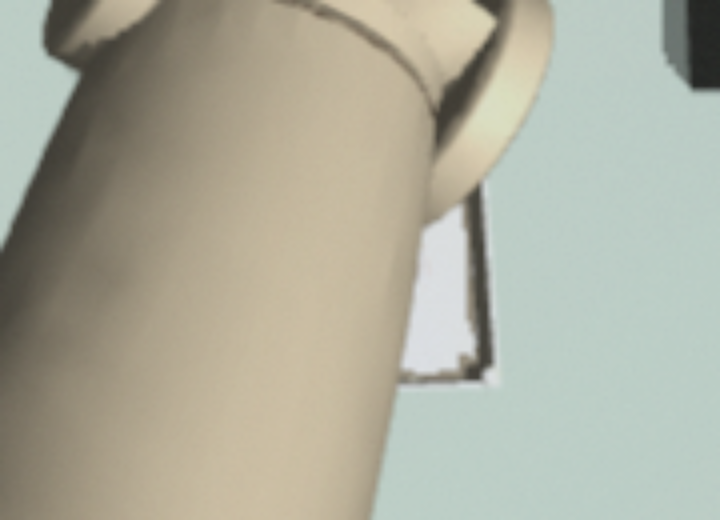

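Tin 2's lid at crop (362,255) matches the stub mean (360,260), so it is centred. The arm is already over tin 3.

Emit:
arm_command(increments=[0, 0.003, 0.1, 0, 0, 0.003, 0.17, 0, 0, 0.003, 0.23, 0, 0, 0.003, 0.28, 0, 0, 0.003, 0.305, 0, 0, 0.003, 0.305, 0, 0, 0.003, 0.305, 0])

```text
time_s: 17.9
ee_pos: [657.0, -210.4, 30.9]
eef_rot: [[-0.0, 1.0, 0.001], [1.0, 0.0, -0.001], [-0.001, 0.001, -1.0]]
contact_force: [-0.3, -0.5, -0.0]
finger_gap: 63.9
```

Emit:
arm_command(increments=[0, 0, 0, 0, 0, 0, 0, 0, 0, 0, 0, 0, 0, 0, 0, 0, 0, 0, 0, 0, 0, 0, 0, 0, 0, 0, 0, 0, 0, 0, 0, 0], claw=0.28)

```text
time_s: 18.7
ee_pos: [657.4, -210.5, 31.6]
eef_rot: [[-0.0, 1.0, 0.002], [1.0, 0.0, -0.001], [-0.001, 0.002, -1.0]]
contact_force: [-0.2, 0.4, 6.6]
finger_gap: 37.7
```

Emit:
arm_command(increments=[0, 0, -0.02, 0, 0, 0, -0.08, 0, 0, 0, -0.16, 0, 0, 0, -0.24, 0, 0, 0, -0.3, 0, 0, 0, -0.3, 0, 0, 0, -0.3, 0])

```text
time_s: 19.4
ee_pos: [656.4, -210.0, 120.2]
eef_rot: [[-0.0, 1.0, 0.0], [1.0, 0.0, -0.0], [-0.0, 0.0, -1.0]]
contact_force: [0.2, 0.3, -0.5]
finger_gap: 37.7
```

Run:
```python
from h import *
for n in("side",):
    p,d=cams.read_camera(n); u,v=proj(n,(655,-210,100)).astype(int)
    c=p[max(v-75,0):v+75,u-90:u+90,::-1]; cv2.imwrite(f"pics/g8{n}.png",cv2.resize(cv2.convertScaleAbs(c,alpha=1.6),(0,0),fx=4,fy=4))
```

```text
(no output)
```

View pics/g8side.png

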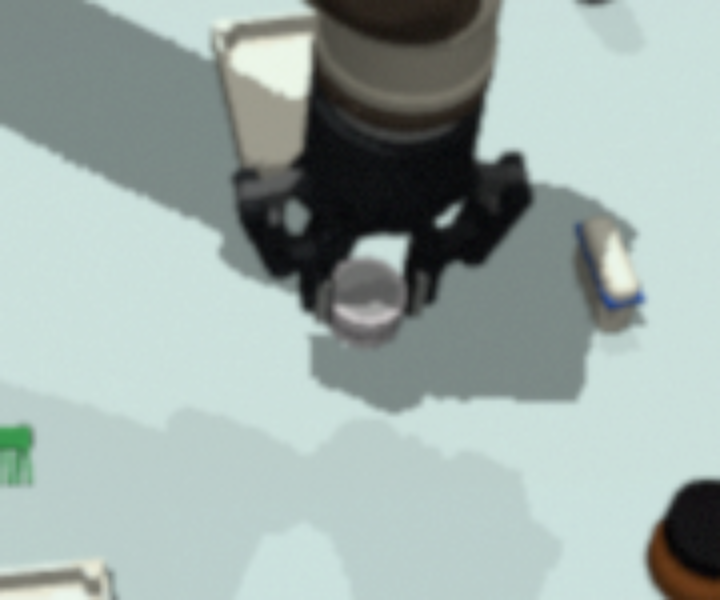

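Tin 3 is held at crop (367,300). I'm taking it to the small tray.

Emit:
arm_command(increments=[0.1, 0.03, 0, 0, 0.2, 0.03, 0, 0, 0.3, 0.03, 0, 0, 0.4, 0.03, 0, 0, 0.5, 0.03, 0, 0, 0.6, 0.03, 0, 0, 0.65, 0.03, 0, 0, 0.66, 0.03, 0, 0, 0.66, 0.03, 0, 0])

```text
time_s: 20.35
ee_pos: [665.2, -12.4, 119.4]
eef_rot: [[-0.0, 1.0, -0.001], [1.0, 0.0, -0.0], [-0.0, -0.001, -1.0]]
contact_force: [0.2, -0.3, 0.4]
finger_gap: 37.4
```

Emit:
arm_command(increments=[0, 0, 0.05, 0, 0, 0, 0.12, 0, 0, 0, 0.19, 0, 0, 0, 0.24, 0, 0, 0, 0.27, 0, 0, 0, 0.282, 0, 0, 0, 0.282, 0, 0, 0, 0.282, 0])

```text
time_s: 21.15
ee_pos: [666.3, -12.4, 36.3]
eef_rot: [[0.0, 1.0, 0.002], [1.0, -0.0, -0.0], [-0.0, 0.002, -1.0]]
contact_force: [0.0, -0.8, -0.4]
finger_gap: 37.1
```

Run:
```python
from h import *
for n in("side",):
    p,d=cams.read_camera(n); u,v=proj(n,(666,-12,20)).astype(int)
    c=p[max(v-85,0):v+65,u-90:u+90,::-1]; cv2.imwrite(f"pics/g9{n}.png",cv2.resize(cv2.convertScaleAbs(c,alpha=1.6),(0,0),fx=4,fy=4))
print(bot.get_obs()["contact_force"],bot.get_obs()["ee_pos"])
```

```text
[-0.1094245  -0.33135592 -0.15504002] [666.25115863 -12.29961059  36.35288291]
```

View pics/g9side.png

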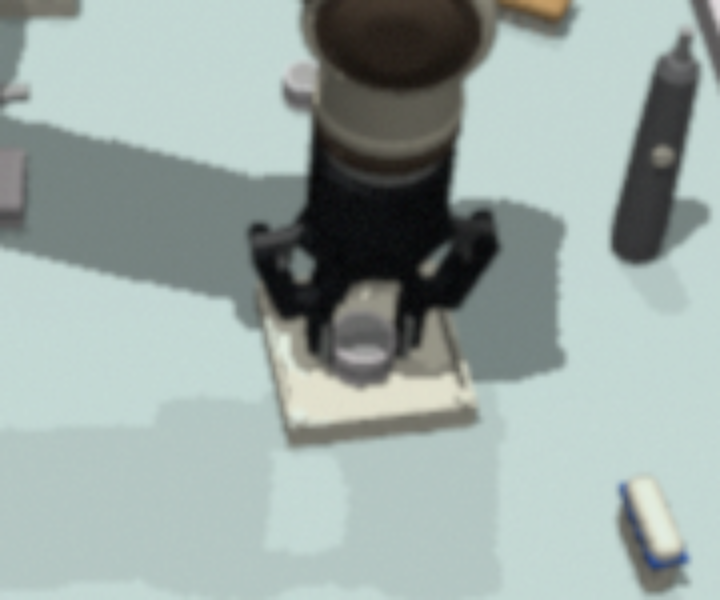

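It is centred and about 2 mm up. I'm lowering and releasing it.

Emit:
arm_command(increments=[0, 0, 0.005, 0, 0, 0, 0.009, 0, 0, 0, 0.009, 0])

```text
time_s: 21.5
ee_pos: [666.2, -12.2, 34.5]
eef_rot: [[-0.0, 1.0, 0.001], [1.0, 0.0, -0.0], [-0.0, 0.001, -1.0]]
contact_force: [-2.9, 0.8, 7.3]
finger_gap: 37.3
```

Emit:
arm_command(increments=[0, 0, 0, 0, 0, 0, 0, 0, 0, 0, 0, 0, 0, 0, 0, 0, 0, 0, 0, 0], claw=0.62)

```text
time_s: 22.0
ee_pos: [665.3, -12.1, 32.6]
eef_rot: [[-0.0, 1.0, -0.0], [1.0, 0.0, 0.0], [0.0, -0.0, -1.0]]
contact_force: [0.4, 0.7, 0.7]
finger_gap: 53.0
```

Emit:
arm_command(increments=[0, 0, -0.05, 0, 0, 0, -0.15, 0, 0, 0, -0.25, 0, 0, 0, -0.3, 0, 0, 0, -0.3, 0, 0, 0, -0.3, 0])

```text
time_s: 22.6
ee_pos: [665.1, -12.0, 122.2]
eef_rot: [[-0.0, 1.0, -0.001], [1.0, 0.0, 0.0], [0.0, -0.001, -1.0]]
contact_force: [-0.2, -0.1, -0.1]
finger_gap: 53.1
```

Emit:
arm_command(increments=[0.1, 0, 0, 0, 0.2, 0, 0, 0, 0.3, 0, 0, 0, 0.4, 0, 0, 0, 0.5, 0, 0, 0, 0.6, -0.03, 0, 0, 0.68, -0.03, 0, 0, 0.72, -0.03, 0, 0, 0.72, -0.03, 0, 0, 0.72, -0.03, 0, 0])

```text
time_s: 23.6
ee_pos: [656.2, 203.0, 121.8]
eef_rot: [[0.0, 1.0, -0.001], [1.0, -0.0, -0.001], [-0.001, -0.001, -1.0]]
contact_force: [0.4, 0.2, -0.1]
finger_gap: 53.1
```

Run:
```python
from h import *
o=[]
for n in("top","side"):
    p,d=cams.read_camera(n); u,v=proj(n,(666,-12,10)).astype(int)
    c=p[max(v-65,0):v+65,max(u-50,0):u+50,::-1]; o.append(cv2.resize(cv2.convertScaleAbs(c,alpha=1.5),(0,0),fx=4,fy=4))
    cv2.imwrite("pics/g10%s.png"%n,cv2.convertScaleAbs(p[:,:,::-1],alpha=1.5))
cv2.imwrite("pics/g10.png",np.hstack(o))
```

```text
(no output)
```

View pics/g10.png

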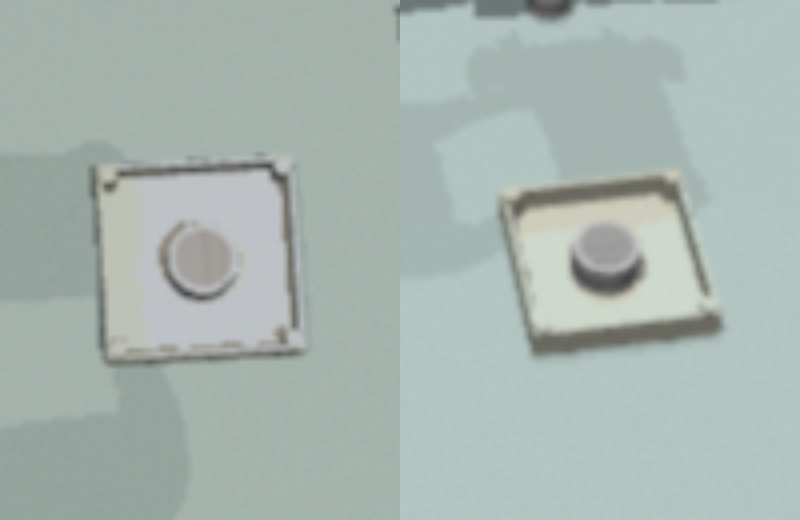

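View pics/g10side.png

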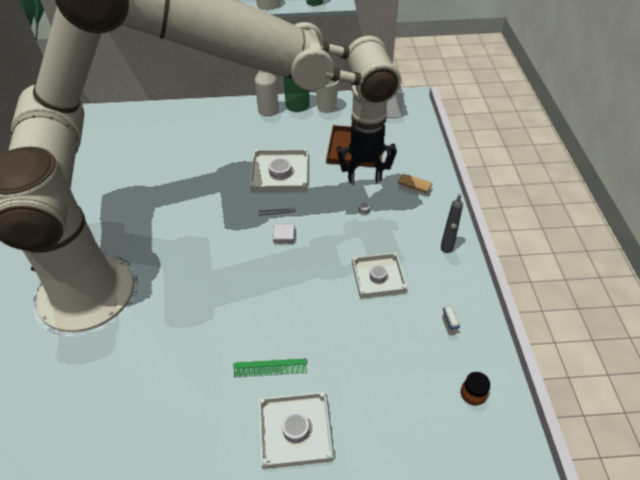

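All three placed tins sit centred in their trays. The arm is above tin 4, with the tin at (364,207) and the fingers at about (365,175).

Emit:
arm_command(increments=[0.002, 0.004, 0.1, 0, 0.002, 0.004, 0.17, 0, 0.002, 0.004, 0.23, 0, 0.002, 0.004, 0.28, 0, 0.002, 0.004, 0.318, 0, 0.002, 0.004, 0.318, 0, 0.002, 0.004, 0.318, 0])

```text
time_s: 24.4
ee_pos: [658.1, 204.5, 27.9]
eef_rot: [[-0.0, 1.0, 0.001], [1.0, 0.0, 0.0], [0.0, 0.001, -1.0]]
contact_force: [-0.1, -0.3, 1.1]
finger_gap: 52.8
```

Emit:
arm_command(increments=[0, 0, 0, 0, 0, 0, 0, 0, 0, 0, 0, 0, 0, 0, 0, 0, 0, 0, 0, 0, 0, 0, 0, 0, 0, 0, 0, 0, 0, 0, 0, 0], claw=0.18)

```text
time_s: 25.2
ee_pos: [658.7, 204.7, 28.9]
eef_rot: [[-0.0, 1.0, 0.002], [1.0, 0.0, 0.0], [0.0, 0.002, -1.0]]
contact_force: [-0.5, -0.4, 6.0]
finger_gap: 26.5
```

Emit:
arm_command(increments=[0, 0, -0.02, 0, 0, 0, -0.08, 0, 0, 0, -0.16, 0, 0, 0, -0.24, 0, 0, 0, -0.3, 0, 0, 0, -0.3, 0, 0, 0, -0.3, 0])

```text
time_s: 25.9
ee_pos: [657.5, 204.5, 117.5]
eef_rot: [[-0.0, 1.0, 0.0], [1.0, 0.0, -0.0], [-0.0, 0.0, -1.0]]
contact_force: [-0.6, -0.3, -0.6]
finger_gap: 26.7
```

Run:
```python
from h import *
for n in("side",):
    p,d=cams.read_camera(n); u,v=proj(n,(658,203,100)).astype(int)
    c=p[max(v-75,0):v+75,u-90:u+90,::-1]; cv2.imwrite(f"pics/g11{n}.png",cv2.resize(cv2.convertScaleAbs(c,alpha=1.6),(0,0),fx=4,fy=4))
p=np.load("top0.npz")["p"]
q=(160-90+345/4,288-75+303/4); print(ray("top",q,31))
g=cv2.imread("pics/g10top.png");
```

```text
[449.22088956 366.40486226  31.        ]
```

View pics/g11side.png

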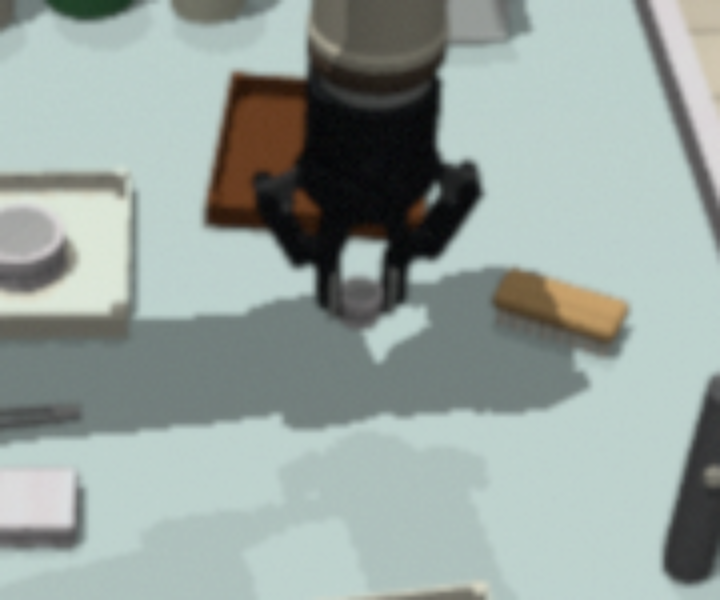

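Tin 4 is held at crop (360,300). I'm moving over tin 1, which the top view measures at (449,366).

Emit:
arm_command(increments=[0.077, -0.099, 0, 0, 0.154, -0.197, 0, 0, 0.231, -0.296, 0, 0, 0.308, -0.394, 0, 0, 0.386, -0.493, 0, 0, 0.463, -0.592, 0, 0, 0.51, -0.65, 0, 0, 0.54, -0.69, 0, 0, 0.54, -0.69, 0, 0, 0.54, -0.69, 0, 0])

```text
time_s: 26.95
ee_pos: [451.0, 366.0, 116.9]
eef_rot: [[-0.0, 1.0, -0.0], [1.0, 0.0, -0.001], [-0.001, -0.0, -1.0]]
contact_force: [0.1, 0.3, -0.6]
finger_gap: 27.0
```

Emit:
arm_command(increments=[0, 0, 0.04, 0, 0, 0, 0.09, 0, 0, 0, 0.13, 0, 0, 0, 0.16, 0, 0, 0, 0.176, 0, 0, 0, 0.176, 0, 0, 0, 0.176, 0])

```text
time_s: 27.65
ee_pos: [450.9, 366.7, 64.9]
eef_rot: [[-0.0, 1.0, 0.001], [1.0, 0.0, 0.0], [0.0, 0.001, -1.0]]
contact_force: [0.3, 0.0, -0.9]
finger_gap: 26.6
```

Run:
```python
from h import *
for n in("side","top"):
    p,d=cams.read_camera(n); u,v=proj(n,(450,366,40)).astype(int)
    c=p[max(v-55,0):v+45,u-65:u+65,::-1]; cv2.imwrite(f"pics/g12{n}.png",cv2.resize(cv2.convertScaleAbs(c,alpha=1.6),(0,0),fx=6,fy=6,interpolation=cv2.INTER_CUBIC))
print(bot.get_obs()["contact_force"],bot.get_obs()["ee_pos"])
```

```text
[-0.35445567  0.34940723  0.0006067 ] [451.12186732 366.81312969  65.31636639]
```

View pics/g12side.png

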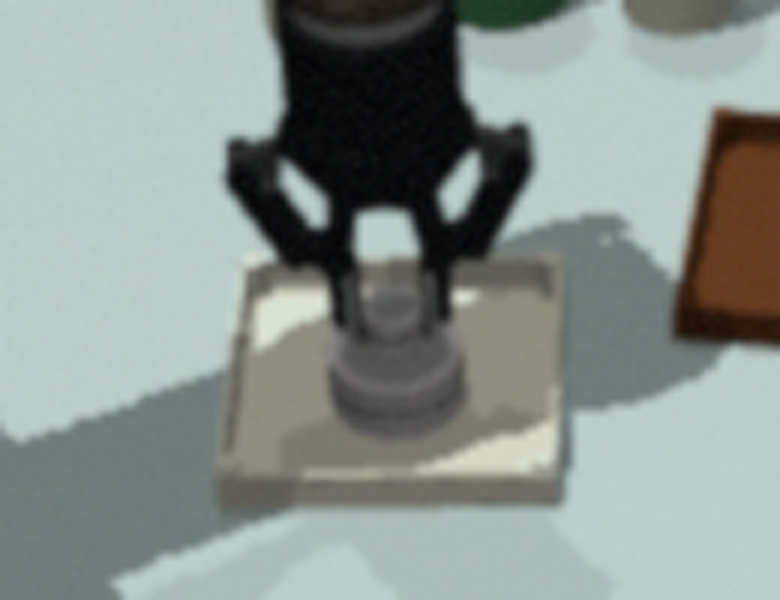

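View pics/g12top.png

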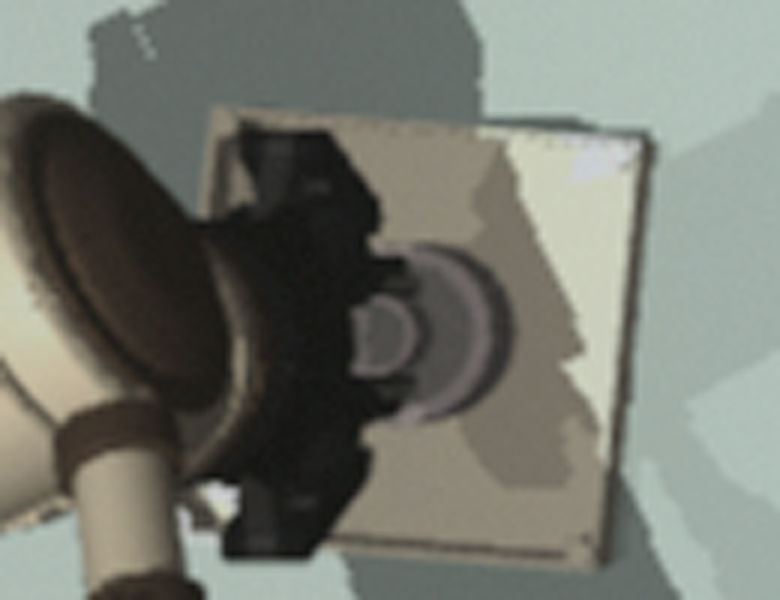

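Run:
```python
from h import *
for n,a,b in(("top",(382,333),(409,332)),("side",(396,308),(398,362))):
    u,v=proj(n,(450,366,40)).astype(int)
    f=lambda q,z:ray(n,(u-65+q[0]/6,v-55+q[1]/6),z).round(1)
    print(n,f(a,56),f(b,31))
```

```text
top [450.5 364.7  56. ] [450.1 364.6  31. ]
side [452.9 363.   56. ] [452.  355.9  31. ]
```

The top view has tins 4 and 1 coaxial within 1 mm. The side view disagrees by 7 mm in y, but tin 1's back rim is hidden there and height error couples into y. I'll lower until contact.

Emit:
arm_command(increments=[0, 0, 0.005, 0, 0, 0, 0.01, 0, 0, 0, 0.015, 0, 0, 0, 0.015, 0, 0, 0, 0.015, 0])

```text
time_s: 28.25
ee_pos: [450.5, 366.5, 60.0]
eef_rot: [[-0.0, 1.0, -0.0], [1.0, 0.0, -0.0], [-0.0, -0.0, -1.0]]
contact_force: [1.0, 0.9, 0.0]
finger_gap: 27.1
```

Emit:
arm_command(increments=[0, 0, 0.003, 0, 0, 0, 0.005, 0, 0, 0, 0.005, 0])

```text
time_s: 28.55
ee_pos: [450.7, 366.6, 59.8]
eef_rot: [[-0.0, 1.0, -0.0], [1.0, 0.0, -0.0], [-0.0, -0.0, -1.0]]
contact_force: [-3.9, -2.7, 9.4]
finger_gap: 27.1
```

Contact, 9 N upward. I'm releasing with a modest opening and then retreating.

Emit:
arm_command(increments=[0, 0, 0, 0, 0, 0, 0, 0, 0, 0, 0, 0, 0, 0, 0, 0, 0, 0, 0, 0], claw=0.6)

```text
time_s: 29.05
ee_pos: [450.5, 366.5, 58.4]
eef_rot: [[-0.0, 1.0, -0.0], [1.0, 0.0, -0.0], [-0.0, -0.0, -1.0]]
contact_force: [-0.4, 0.4, -0.2]
finger_gap: 51.3
```

Emit:
arm_command(increments=[0, 0, -0.03, 0, 0, 0, -0.1, 0, 0, 0, -0.2, 0, 0, 0, -0.3, 0, 0, 0, -0.4, 0, 0, 0, -0.4, 0, 0, 0, -0.4, 0])

```text
time_s: 29.75
ee_pos: [451.1, 366.8, 179.8]
eef_rot: [[-0.0, 1.0, 0.002], [1.0, 0.0, 0.001], [0.001, 0.002, -1.0]]
contact_force: [0.0, 0.4, -1.1]
finger_gap: 51.2
```

Emit:
arm_command(increments=[-0.1, 0, 0, 0, -0.2, 0, 0, 0, -0.3, 0, 0, 0, -0.4, 0, 0, 0, -0.5, 0, 0, 0, -0.6, 0, 0, 0, -0.7, 0, 0, 0, -0.8, 0, 0, 0, -0.8, 0, 0, 0, -0.8, 0, 0, 0])

```text
time_s: 30.75
ee_pos: [449.9, 126.3, 177.5]
eef_rot: [[0.001, 1.0, -0.002], [1.0, -0.001, 0.0], [0.0, -0.002, -1.0]]
contact_force: [0.4, -0.1, 0.1]
finger_gap: 51.3
```

Emit:
arm_command(increments=[-0.1, 0, 0, 0, -0.2, 0, 0, 0, -0.3, 0, 0, 0, -0.4, 0, 0, 0, -0.5, 0, 0, 0, -0.5, 0, 0, 0, -0.5, 0, 0, 0])

```text
time_s: 31.45
ee_pos: [450.5, -22.7, 178.1]
eef_rot: [[0.0, 1.0, -0.001], [1.0, -0.0, 0.001], [0.001, -0.001, -1.0]]
contact_force: [0.4, -0.2, -0.9]
finger_gap: 50.9
```

Run:
```python
from h import *
for n in("side","top"):
    p,d=cams.read_camera(n); u,v=proj(n,(450,366,40)).astype(int)
    cv2.imwrite(f"pics/g13{n}f.png",cv2.convertScaleAbs(p[:,:,::-1],alpha=1.5))
    c=p[max(v-55,0):v+45,u-65:u+65,::-1]; cv2.imwrite(f"pics/g13{n}.png",cv2.resize(cv2.convertScaleAbs(c,alpha=1.6),(0,0),fx=6,fy=6,interpolation=cv2.INTER_CUBIC))
```

```text
(no output)
```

View pics/g13topf.png

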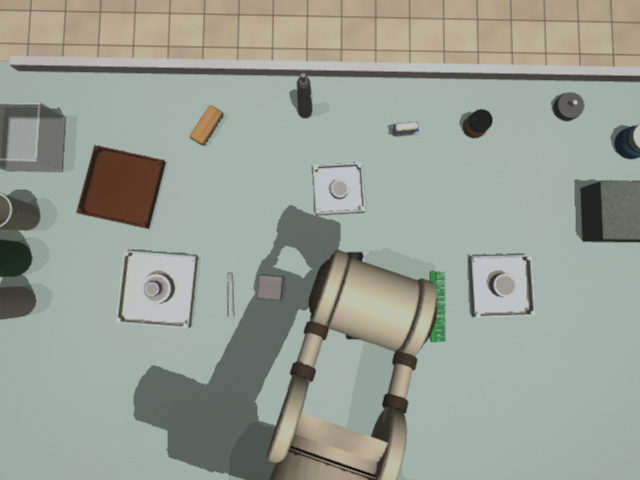

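View pics/g13top.png

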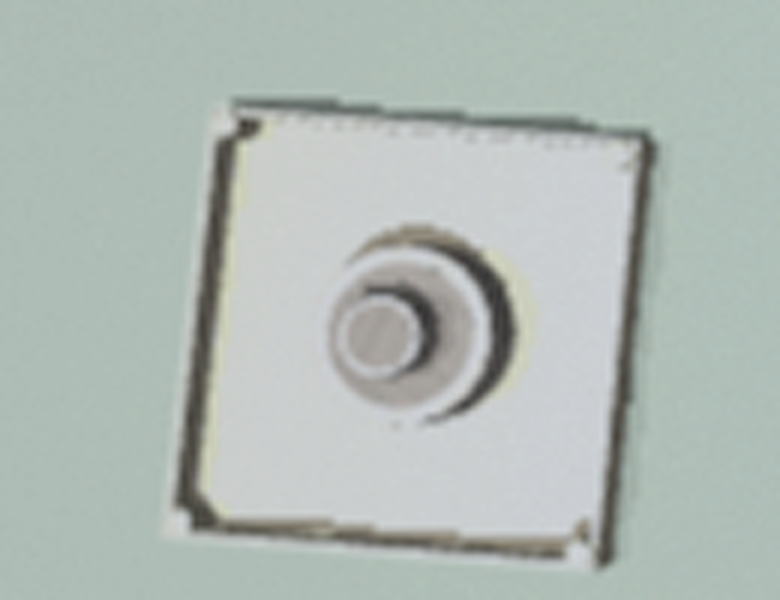

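View pics/g13sidef.png

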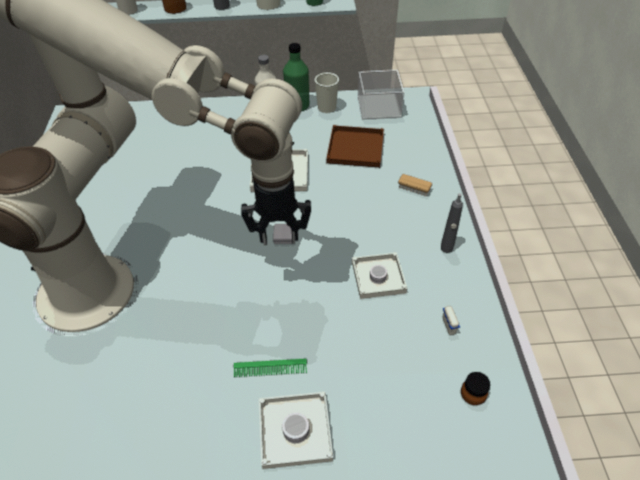

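The final top view shows tin 4's lid at crop (380,335), on tin 1's lid at (410,328). I'll check the offsets numerically.

Run:
```python
from h import *
n="top";u,v=proj(n,(450,366,40)).astype(int)
f=lambda q,z:ray(n,(u-65+q[0]/6,v-55+q[1]/6),z).round(1)
print("t4",f((380,335),51),"t1",f((410,328),31),"tray",np.mean([f(q,23) for q in((222,117),(637,143),(580,553),(180,520))],0))
p,d=cams.read_camera(n)
print(tinpos(n,p,(503,285),29)[:2],tinpos(n,p,(339,188),26)[:2])
print("d t4",d[int(v-55+335/6),int(u-65+380/6)], "speed",bot.get_obs()["qvel"].round(2), bot.get_obs()["time_s"])
V=np.array(cal(n)["view"]);print("expected depth at z51",(V[2,:3]@[450,366,51]+V[2,3]))
```

```text
t4 [449.7 367.1  51. ] t1 [451.5 364.3  31. ] tray [449.825 368.725  23.   ]
[ 462.3 -357.7] [663.5 -10.3]
d t4 880.63354 speed [-0.11 -0.23 -0.11 -0.18 -0.01 -0.3 ] 31.6
expected depth at z51 881.9227322943283
```

All within a few mm of the targets and at the right heights, so I'm handing in.

```bash
python3 -c "
from cell import order
print(order.close_job())"
```

```text
the job is handed in; nothing more can be done
None
```

I put the four tins away from largest to smallest, all lid up, and handed the job in at about 31.6 s of the 104 s allowed. The hand-in gave no verdict.

| Tin | Where it stands | Last check (top camera) |
|---|---|---|
| Tin 1 (largest) | Large tray | About 5 mm from the tray centre |
| Tin 2 | Middle tray | About 3 mm from the tray centre |
| Tin 3 | Small tray | About 3 mm from the tray centre |
| Tin 4 (smallest) | Lid of tin 1 | About 3 mm off the lid's centre, and its lid is within about 1 mm of the expected height |

- **Bystanders:** the square tin, comb, tweezers and brown tray look unmoved in the final pictures, by eye only. The arm is parked clear of everything.
- **Disagreements:** the side camera put the tray centres 4–8 mm from the top camera's values in y. Just before tin 4 was released, it also showed tin 4 about 7 mm off tin 1 in y. I relied on the top camera there, because tin 1's back rim was hidden from the side. The arm also blocked the side view of tins 1 and 4 in the final picture.

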